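# Unlatch the mahjong case and hold its lid open at 60 degrees

## Task

The mahjong case was shut before the last three tiles were packed. Press the red button of its catch fully down and let it go so that the lid springs ajar, then raise the lid by its black handle to 60 degrees from closed, never past upright, and finish there still holding the handle, because the lid falls shut if let go. Leave the tiles, rack, dice, dice cup and ashtray where they are.

Things in the scene. Friction and masses are not known exactly. Their poses are not given: they have to be found in the camera images.
- case: hard mahjong carrying case, dark panels with aluminium edges, heavy and fixed to the table. Outside, without fittings, 190 mm along its own x (front to back), 290 mm along its own y (width), base 55 mm high, 84 mm high with the lid shut. Origin at the centre of its underside; x points from the front (handle and catch side, towards the robot) to the hinge side at the back, z up. The lid's front rim stands 190 mm from the hinge line.
- case_lid (a joint): angle of the lid about the hinge line, rad: 0 shut and latched, 60 degrees = 1.047, 1.571 upright, 1.9 its stop. Opening swings the front rim up and back over the hinge. Latched (it will not rise) until the button is pressed; then spring pins lift it to about 0.1 rad, where it rests ajar and does not latch again. Above that it is free and falls shut by its weight (lid and handle about 0.5 kg, weight varies by a fifth).
- case_hinge (a point): middle of the lid's hinge line, on the back top edge of the case base: 95 mm behind the case's origin (case +x) and 55 mm above the table. The hinge line runs along the case's y.
- catch_button (a joint): travel of the catch's push button, m: 0 out, 0.006 fully down. Spring-loaded, about 5 N when fully down; it comes back up by itself when let go.
- catch_button_top (a point): centre of the top face of the round red push button (20 mm across, 68 mm above the table), which faces up and stands 10 mm proud of its bezel, on a steel catch block 44 mm wide at the case's front, 124 mm in front of the case's origin and 110 mm to its -y side (the robot's right when the case is square to the robot). Pressed straight down.
- lid_handle: black carrying handle on the lid's front, which moves with the lid: a round bar 16 mm in diameter along the case's y, 100 mm of it free between two side arms, with its axis 45 mm in front of the lid's front face (37 mm clear gap behind the bar), open above and below. Origin at the middle of the bar, on its axis: 235 mm in front of the hinge line and 13 mm above it when the lid is shut (so 68 mm above the table). x, y, z along the case's when shut; it turns with the lid.
- tile_rack: loose green acrylic tile rack with four slots, 240 x 100 x 36 mm, long along its x, 300 g; origin at the centre of its underside. Leave alone.
- tile_1: loose mahjong tile lying face down, ivory with a jade green back upwards, 40 x 30 x 22 mm, 35 g; origin at the centre of its underside. Leave alone.
- tile_2: loose mahjong tile lying face down, ivory with a jade green back upwards, 40 x 30 x 22 mm, 35 g; origin at the centre of its underside. Leave alone.
- tile_3: loose mahjong tile lying face down, ivory with a jade green back upwards, 40 x 30 x 22 mm, 35 g; origin at the centre of its underside. Leave alone.
- die_a: loose white acrylic die, 18 mm cube, 12 g; origin at the centre of its underside. Leave alone.
- die_b: loose white acrylic die, 18 mm cube, 12 g; origin at the centre of its underside. Leave alone.
- dice_cup: loose red plastic dice cup, open on top, 80 mm across the rim, 85 mm high, 90 g; origin at the centre of its underside. Leave alone.
- ashtray: loose round stainless steel ashtray with its hinged lid shut, 108 mm across, 46 mm high, 220 g; origin at the centre of its underside. Leave alone.

How it is judged:
By the outcome, as a careful person would: the job done as asked, in the order asked, and still so for the second after the job is handed in, while the arm keeps its last pose, push and grip.
It also fails if it takes over 48 s, if anything falls off the work surface, if the arm or the gripper's body presses on something with over 40 N, if the wrist force passes 120 N, or if a joint passes its speed limit or range.

## Robot

A 7-joint arm with a two-finger parallel gripper is mounted at the origin on the work surface. World frame = base frame: x ahead of the robot, y to its left, z up, the work surface at z = 0. Lengths are in m, angles in rad, forces in N, time in s.
With the tool pointing down it reaches from about 0.425 to 0.925 m from the base axis. Payload 6.8 kg.
Tool frame: the origin (TCP) lies midway between the tips of the shut fingers; the grasp point (between the pads) lies 19 mm behind it; x points along the fingers, y is the direction in which the jaws open and shut, and the axes are right-handed (so a half turn about x gives the same grasp; the last joint's range is limited). The gripper opens to 85 mm and grips with 20 to 120 N. Pads are 22 mm wide; open, the fingers measure 114 mm over their backs; the gripper's body (76 mm by 85 mm) begins 54 mm behind the grasp point. The pads swing forward as they close: fully open they stand 13 mm farther back than shut.
Start: joints at [1.154, 0.477, 0.022, 1.555, -0.011, 1.109, -0.083], TCP at [0.205, -0.643, 0.231] pointing down, gripper open.
Joint ranges: [-2.96, 2.96], [-0.34, 2.1], [-1.41, 1.46], [0.24, 2.44], [-1.37, 4.51], [0.17, 1.92], [-2.96, 2.96]. Speed limits (rad/s): [2.39, 2.39, 3.14, 3.14, 3.14, 3.14, 3.14].

## Interface

Orientations are given as a rotation vector (axis times angle).
In Python, from bench import r, viewer, nets gives the robot as it stands.
- The arm moves only by the shell command python3 -m pendant 'ROWS' [FORCE]. ROWS is JSON, one flat list of numbers, 5 for each row, row after row: the finger opening in mm, from 0 to 85.4, then the shift along the tool's x, y, z in mm, then the turn about the tool's x in rad. A call has 1 to 20 rows; each row shifts and turns the commanded pose from where the row before left it, along the tool's axes as they then stand; what a row does not reach is not made up. A row lasts 1/8 s, in which the tool goes at most 62.5 mm and 10.7 degrees, less where a joint would pass 70% of its speed; a pose out of reach is approached as far as the arm can. A call with a gripper value outside its range is refused whole. The fingers move at their own pace and stop on an object; FORCE is the grip in N (left out, the last holds). Time passes only in rows, so rows that do not move let the fingers close. It gives the time, the measured TCP pose, the force and the opening at its end, in the units of the state.
- r.get_obs(): the state, without advancing time (a new reading comes with each control period).
- viewer.grab_frame(name): name is "scene" or "top" or "wrist"; returns (picture, depth): 400x640x3 uint8, red, green, blue; 400x640 float32, m along the optical axis (not along the pixel's ray), 0 where there is no reading.
- viewer.calibration(name): a dict with "mtx" (3x3 intrinsics, pixels), "world_to_cam" (4x4, takes a point from world to camera coordinates). Camera axes: x right, y up, looking along -z (the intrinsics and any distortion apply to the point x, -y, -z); pixel columns grow to the right and rows downward; lengths in m; the calibration is good to about 2 mm. A picture is of the moment at which its call begins: read the wrist's pose just before it. calibration takes no time and is no camera call; for the wrist camera it gives the pose at the moment of the call.
- r.hand_in(): hands the job in, once; it reports no verdict.
Trained networks look in the newest picture that a camera, given by its name, has taken for a name from the list of things; names that differ only in an ending like _2 or _b are one class to them, and where a whole thing is asked for, a point or a joint stands for the part that bears it (a point fixed in the world has none). Each returns a list of dicts, best first, with "score" (0 to 1); they miss things now and then, are a little off and sometimes report something else, mostly with a low value. They report only what shows in the picture. A call takes as long as a camera call.
- nets.look_for(name, camera): "location" ([x, y, z] in m, in world coordinates, good to about 4 mm: the middle of the surface that is visible of it).
- nets.silhouettes(name, camera): "mask" (400x640 bool, what is visible of it).
The state is a dict: "clock": time; "joints": joint angles; "qvel": joint speeds; "tau": joint torques, N m; "tcp_pos": TCP position; "orientation": TCP orientation; "contact_force": force on the tool from outside, world axes, zero at the start; "moment": the same for the moment, N m; "grip_width": finger opening in m.
Only numpy, scipy, OpenCV 4.12 (cv2) and the standard library are available. Lean on these libraries where they do the work, as an engineer would, in place of code of your own. Each camera call takes 0.05 s, during which the arm holds its last target. There are 200 camera calls.

## Working session

There is one attempt and no reset: what is moved stays moved. The work goes in short steps, Python scripts to look and compute and a shell command to move; the robot and the scene stay as the last step left them, time stands still between calls to the robot, and variables do not carry over. Pictures are saved under pics/ and viewed, about 8 in all and at most 12, crops included, and the job is handed in when it is done.

```bash
mkdir -p pics; ls; python3 - <<'E'
from bench import r, viewer, nets
import cv2,numpy as np
o=r.get_obs(); print(o)
for c in("scene","top"):
    p,d=viewer.grab_frame(c); cv2.imwrite(f"pics/{c}0.png",p[...,::-1])
    for n in ("catch_button_top","lid_handle","case","case_lid","tile_rack","dice_cup","ashtray","tile_1","die_a"):
        print(c,n,[(np.round(x["location"],3).tolist(),round(x["score"],2)) for x in nets.look_for(n,c)][:4])
    k=viewer.calibration(c); print(k)
E
```

```text
pics
{'clock': 0.0, 'joints': array([ 1.15388606,  0.47777285,  0.02232788,  1.55649001, -0.011487  ,
        1.10930054, -0.08307492]), 'qvel': array([ 1.90830542e-03, -1.38975668e-03, -1.40975242e-03, -7.44387974e-04,
        1.12542415e-04, -3.51643132e-05, -4.46387786e-04]), 'tau': array([-1.21029858e-03, -5.96451902e+01,  1.60721295e+00, -2.81200737e+01,
        1.24255262e-02,  9.34130891e-03,  8.16309034e-05]), 'tcp_pos': array([ 0.20495091, -0.64249041,  0.23032749]), 'orientation': array([ 2.05521251,  0.32188141, -2.05609407]), 'contact_force': array([ 0.80242118, -0.01701707, -0.2776594 ]), 'moment': array([-0.00745595, -0.01248191, -0.02913531]), 'grip_width': 0.0854096126616065}
scene catch_button_top [([0.488, -0.124, 0.067], 0.38)]
scene lid_handle [([0.454, -0.017, 0.072], 0.63)]
scene case [([0.597, 0.03, 0.082], 0.86)]
scene case_lid [([0.587, 0.021, 0.083], 0.83)]
scene tile_rack [([0.509, 0.448, 0.009], 0.92)]
scene dice_cup [([0.623, -0.423, 0.058], 0.75)]
scene ashtray [([0.463, -0.417, 0.04], 0.87), ([0.507, 0.447, 0.01], 0.25)]
scene tile_1 [([0.612, 0.333, 0.
[... 707 characters left out ...]
, 0.004, 0.084], 0.56)]
top tile_rack [([0.499, 0.447, 0.014], 0.63)]
top dice_cup [([0.631, -0.449, 0.05], 0.73)]
top ashtray [([0.451, -0.435, 0.04], 0.94)]
top tile_1 [([0.511, 0.319, 0.021], 0.64), ([0.567, -0.29, 0.019], 0.59)]
top die_a [([0.419, -0.295, 0.019], 0.55)]
{'mtx': array([[431.92460653,   0.        , 320.69381272],
       [  0.        , 431.92460653, 194.60933341],
       [  0.        ,   0.        ,   1.        ]]), 'world_to_cam': array([[-0.02694057, -0.99950192, -0.01643536,  0.04064222],
       [ 0.98554958, -0.02930781,  0.16683248, -0.57992939],
       [-0.16723107, -0.0117033 ,  0.98584827, -1.09570702],
       [ 0.        ,  0.        ,  0.        ,  1.        ]])}
```

```bash
cat > h.py <<'E'
from bench import r, viewer, nets
import cv2,numpy as np
from scipy.spatial.transform import Rotation as R
def world(c,d):
    k=viewer.calibration(c);K=k["mtx"];T=np.linalg.inv(k["world_to_cam"])
    v,u=np.mgrid[:400,:640]
    P=np.stack([(u-K[0,2])/K[0,0]*d,-(v-K[1,2])/K[1,1]*d,-d],-1)
    return P@T[:3,:3].T+T[:3,3]
def proj(c,p):
    k=viewer.calibration(c);q=k["world_to_cam"]@np.r_[p,1];return k["mtx"][0,0]*q[0]/-q[2]+k["mtx"][0,2],k["mtx"][1,1]*q[1]/q[2]+k["mtx"][1,2]
E
python3 - <<'E'
from h import *
out=[]
for c in("top","scene"):
    p,d=viewer.grab_frame(c); W=world(c,d)
    m=(abs(W[...,2]-.084)<.006)&(d>0)&(abs(W[...,0]-.59)<.18)&(abs(W[...,1])<.22)
    n,l,s,_=cv2.connectedComponentsWithStats(m.astype(np.uint8)); m=l==1+s[1:,4].argmax()
    q=W[m]; print(c,m.sum(),"z",np.median(q[:,2]),cv2.minAreaRect((q[:,:2]*1000).astype(np.float32)), )
    red=(p[...,0]>120)&(p[...,1]<70)&(p[...,2]<70)&(abs(W[...,0]-.47)<.1)&(abs(W[...,1]+.1)<.1)&(d>0)
    print("red",red.sum(),np.median(W[red],0) if red.any() else 0, np.argwhere(red).mean(0))
    hm=nets.silhouettes("lid_handle",c)
    if hm:
        q=W[hm[0]["mask"]&(d>0)&(W[...,2]>.05)]; print("handle",len(q),cv2.minAreaRect((q[:,:2]*1000).astype(np.float32)),np.percentile(q,[2,50,98],axis=0).round(3).tolist())
    out.append(p[...,::-1])
cv2.imwrite("pics/a.png",cv2.resize(np.vstack(out),None,fx=.75,fy=.75,interpolation=cv2.INTER_AREA))
E
```

```text
top 8347 z 0.08437638341580289 ((586.1583251953125, 3.0815887451171875), (199.0780487060547, 294.27813720703125), 8.992169380187988)
red 33 [ 0.48328891 -0.12517501  0.06786542] [229.42424242 379.57575758]
handle 376 ((465.626708984375, -15.464805603027344), (47.171043395996094, 116.13185119628906), 9.323918342590332) [[0.437, -0.073, 0.068], [0.453, -0.019, 0.074], [0.493, 0.041, 0.079]]
scene 6768 z 0.08395290221562174 ((589.783935546875, 3.4776153564453125), (195.9730682373047, 296.6025085449219), 9.020567893981934)
red 13 [ 0.48532932 -0.12026254  0.06816565] [157.84615385 330.46153846]
handle 304 ((466.19500732421875, -15.87411880493164), (44.09208297729492, 119.1663589477539), 10.213178634643555) [[0.44, -0.073, 0.063], [0.457, -0.012, 0.073], [0.491, 0.042, 0.079]]
```

View pics/a.png

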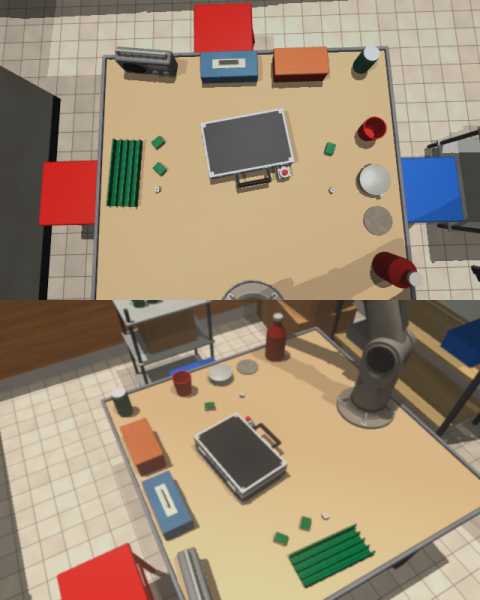

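The top view (upper half, 480 px wide) shows the case yawed about 9°, with the handle at about (253,180), the red button at (285,172), and the cup, ashtray and dice well clear. The scene view agrees. Next I'll work out the approach in tool axes.

```bash
cat >> h.py <<'E'
YAW=np.radians(9.0); C=np.array([.588,.0032,0])
ex=np.array([np.cos(YAW),np.sin(YAW),0]); ey=np.array([-ex[1],ex[0],0])
def case(x,y,z): return C+x*ex+y*ey+np.array([0,0,z])
def delta(t):
    o=r.get_obs(); M=R.from_rotvec(o["orientation"]).as_matrix()
    ty=M[:,1]; s=np.sign(ty@ex) or 1
    # turn about tool x bringing tool y on to +/-ex
    a=np.arctan2(M[:,2]@(s*ex),ty@(s*ex))
    print("t",o["clock"],"tcp",o["tcp_pos"].round(4),"tool axes",M.round(3).tolist(),"F",o["contact_force"].round(1),"w",round(o["grip_width"],4))
    print("shift tool mm",(M.T@(t-o["tcp_pos"])*1000).round(1),"turn",round(a,3),"sign",s)
E
python3 -c "
from h import *
delta(case(-.124,-.110,.16))"
```

```text
t 1.2 tcp [ 0.2052 -0.6431  0.2313] tool axes [[0.0, 0.304, -0.953], [-0.0, -0.953, -0.304], [-1.0, 0.0, -0.0]] F [ 0.9 -0.2 -0.2] w 0.0851
shift tool mm [  71.3 -409.4 -421.9] turn -1.419 sign 1.0
```

```bash
python3 -m pendant '[0,0,-34,-35,0, 0,0,-34,-35,0, 0,0,-34,-35,0, 0,0,-34,-35,0, 0,0,-34,-35,0, 0,0,-34,-35,0, 0,0,-34,-35,0, 0,0,-34,-35,0, 0,0,-34,-35,0, 0,0,-34,-35,0, 0,0,-34,-35,0, 0,0,-34,-35,0, 0,0,0,0,-0.177, 0,0,0,0,-0.177, 0,0,0,0,-0.177, 0,0,0,0,-0.177, 0,0,0,0,-0.177, 0,0,0,0,-0.177, 0,0,0,0,-0.177, 0,0,0,0,-0.18]' 30; python3 - <<'E'
from h import *
delta(case(-.124,-.110,.16))
p,d=viewer.grab_frame("wrist"); W=world("wrist",d)
cv2.imwrite("pics/w1.png",p[...,::-1])
red=(p[...,0]>120)&(p[...,1]<70)&(p[...,2]<70)&(d>0)&(W[...,2]>.055)&(abs(W[...,2]-.068)<.01)
print(red.sum(),W[red].mean(0),np.percentile(W[red],[2,98],axis=0), "expect",case(-.124,-.110,.068))
for n in("catch_button_top","lid_handle"):print(n,[(x["location"],x["score"]) for x in nets.look_for(n,"wrist")][:2])
E
```

```text
clock: 3.7
tcp_pos: [0.4813, -0.1268, 0.2314]
orientation: [1.088, 1.281, -1.088]
contact_force: [0.3, -0.7, -0.1]
grip_width: 0.0001
t 3.7 tcp [ 0.4813 -0.1268  0.2314] tool axes [[0.0, 0.987, 0.162], [-0.0, 0.162, -0.987], [-1.0, 0.0, 0.0]] F [ 0.3 -0.7 -0.1] w 0.0001
shift tool mm [71.4  1.7 -1.7] turn 0.006 sign 1.0
217 [ 0.48338484 -0.1248026   0.06811537] [[ 0.47557803 -0.13250236  0.0654808 ]
 [ 0.49222596 -0.11639834  0.06976314]] expect [ 0.48273444 -0.12484359  0.068     ]
catch_button_top [([0.485, -0.1201, 0.0705], 0.77)]
lid_handle [([0.4499, -0.0199, 0.0786], 0.77)]
```

View pics/w1.png

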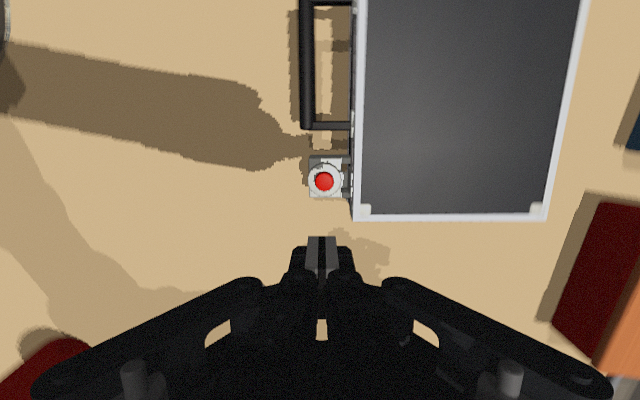

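The wrist view shows the button at (323,180) and the handle bar at (307,65). Its 3D fix is within 1 mm of the case model. Now I'll press the button.

```bash
python3 -m pendant '[0,32,2,-2,0, 0,32,0,0,0, 0,32,0,0,0, 0,32,0,0,0, 0,30,0,0,0, 0,3,0,0,0, 0,3,0,0,0, 0,3,0,0,0, 0,2,0,0,0, 0,0,0,0,0]'; python3 - <<'E'
from h import *
delta(case(-.124,-.110,.061))
E
```

```text
clock: 5.1
tcp_pos: [0.4837, -0.1245, 0.0634]
orientation: [1.094, 1.277, -1.092]
contact_force: [-1.1, 1.1, 4.1]
grip_width: -0.0001
t 5.1 tcp [ 0.4837 -0.1245  0.0634] tool axes [[0.002, 0.988, 0.156], [-0.001, 0.156, -0.988], [-1.0, 0.002, 0.001]] F [-1.1  1.1  4.1] w -0.0001
shift tool mm [ 2.4 -1.   0.2] turn -0.001 sign 1.0
```

```bash
python3 -m pendant '[0,1,0,0,0, 0,1,0,0,0, 0,1,0,0,0, 0,0,0,0,0]'
```

```text
clock: 5.6
tcp_pos: [0.4838, -0.1246, 0.0617]
orientation: [1.093, 1.277, -1.093]
contact_force: [-7.8, 2.5, 29.3]
grip_width: 0.0
```

The force jumped to 29 N at z = 61.7 mm, so the button is at its stop. I'll release it and look.

```bash
python3 -m pendant '[0,-3,0,0,0, 0,-10,0,0,0, 0,-25,0,0,0, 0,-35,0,0,0, 42,-35,0,0,0, 42,-20,0,0,0, 42,0,0,0,0,42,0,0,0,0]'; python3 - <<'E'
from h import *
delta(case(.095-.2325,0,.160))
p,d=viewer.grab_frame("wrist"); W=world("wrist",d)
cv2.imwrite("pics/w2.png",p[...,::-1])
L=(np.einsum('ijk,k->ij',W-C,ex)); Y=np.einsum('ijk,k->ij',W-C,ey)
for a in(-.08,-.04,0,.04):
    m=(abs(L-a)<.006)&(abs(Y)<.1)&(d>0)&(W[...,2]>.06); print(a,m.sum(),np.median(W[m][:,2]) if m.any() else 0)
m=(L>-.16)&(L<-.115)&(abs(Y)<.04)&(d>0)&(W[...,2]>.06)
print("bar n",m.sum(),"L 1..99",np.percentile(L[m],[2,50,98]).round(4),"z",np.percentile(W[m][:,2],[50,90,98]).round(4))
m2=(L>-.16)&(L<-.1)&(abs(Y)<.08)&(d>0)&(W[...,2]>.06);print("Y",np.percentile(Y[m2],[1,99]))
print([(x["location"],x["score"]) for x in nets.look_for("lid_handle","wrist")][:2])
E
```

```text
clock: 6.6
tcp_pos: [0.4824, -0.1246, 0.1866]
orientation: [1.093, 1.28, -1.094]
contact_force: [-0.4, -0.6, 0.5]
grip_width: 0.0421
t 6.6 tcp [ 0.4824 -0.1246  0.1866] tool axes [[-0.001, 0.988, 0.156], [0.0, 0.156, -0.988], [-1.0, -0.001, -0.0]] F [-0.4 -0.6  0.5] w 0.0421
shift tool mm [  26.6  -13.2 -109.7] turn -0.0 sign 1.0
-0.08 5289 0.1033468377786797
-0.04 3100 0.09821811612384164
0 2979 0.09417473043581029
0.04 2862 0.09008057779304263
bar n 2472 L 1..99 [-0.1438 -0.136  -0.1288] z [0.0985 0.1    0.1007]
Y [-0.05868773  0.02990956]
[([0.4554, -0.0381, 0.0997], 0.87)]
```

View pics/w2.png

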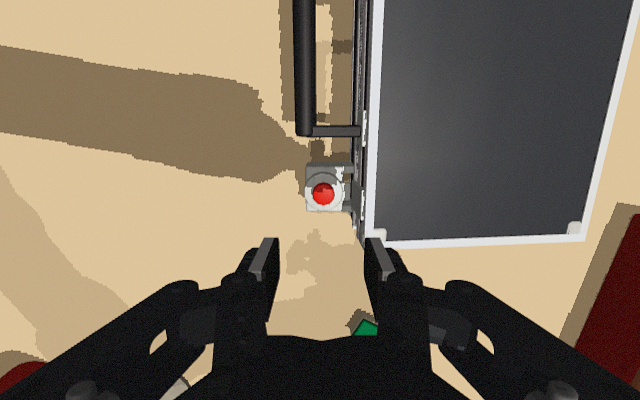

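The lid is ajar: the top slopes at about 0.11 rad and the handle's top is at z ≈ 0.100. The image shows the bar at (305,70) and the button back up at (322,193). Next I'll move over the bar and descend with the fingers 42 mm apart.

```bash
python3 -m pendant '[42,0,-4,-36,0, 42,0,-4,-37,0, 42,0,-4,-37,0, 42,0,0,0,0, 42,20,0,0,0, 42,20,0,0,0]'; python3 - <<'E'
from h import *
delta(case(-.137,0,.072))
p,d=viewer.grab_frame("wrist"); W=world("wrist",d)
cv2.imwrite("pics/w3.png",p[...,::-1])
k=[(round(x["score"],2),np.percentile((W-C)[x["mask"]&(d>0)&(W[...,2]>.085)]@ex,[2,50,98]).round(4)) for x in nets.silhouettes("lid_handle","wrist")[:1]]; print(k)
E
```

```text
clock: 7.45
tcp_pos: [0.454, -0.0187, 0.1463]
orientation: [1.093, 1.279, -1.094]
contact_force: [-0.5, -0.9, 0.3]
grip_width: 0.0423
t 7.45 tcp [ 0.454  -0.0187  0.1463] tool axes [[-0.0, 0.988, 0.155], [-0.0, 0.155, -0.988], [-1.0, -0.0, 0.0]] F [-0.5 -0.9  0.3] w 0.0423
shift tool mm [74.3 -1.2 -0.7] turn -0.001 sign 1.0
[(0.63, array([-0.1455, -0.1357, -0.1017]))]
```

View pics/w3.png

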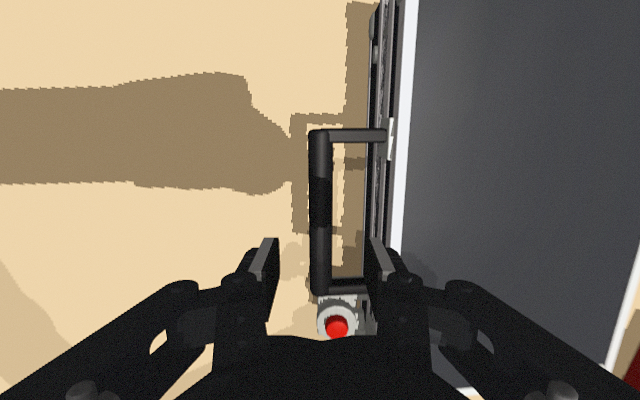

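The bar (columns 310–332) sits between the open fingers (inner faces about 277 and 370), and the rear finger is lined up with the gap. Descend and close.

```bash
python3 -m pendant '[42,20,-1,0,0, 42,20,0,0,0, 42,18,0,0,0, 42,16,0,0,0, 42,0,0,0,0]' 40; python3 -m pendant '[0,0,0,0,0, 0,0,0,0,0, 0,0,0,0,0, 0,0,0,0,0, 0,0,0,0,0]' 60
```

```text
clock: 8.18
tcp_pos: [0.4523, -0.0182, 0.0725]
orientation: [1.092, 1.281, -1.094]
contact_force: [0.0, 0.1, 0.1]
grip_width: 0.0416
clock: 8.8
tcp_pos: [0.4531, -0.0179, 0.0735]
orientation: [1.093, 1.279, -1.093]
contact_force: [-0.7, -0.5, 3.6]
grip_width: 0.0145
```

```bash
python3 - <<'E'
from h import *
o=r.get_obs(); g=o["tcp_pos"]+[0,0,.019]-case(.095,0,.055); print(g@ex,g@ey,g[2])
f=np.linspace(.160,1.1025,20); p=235.4*np.c_[-np.sin(f),-np.cos(f)]
print(np.diff(p,axis=0).round(1).tolist())
E
```

```text
-0.2315193453573886 0.0002358103307491255 0.03752880552977831
[[-11.5, 2.1], [-11.4, 2.7], [-11.2, 3.3], [-11.0, 3.8], [-10.8, 4.4], [-10.6, 4.9], [-10.3, 5.4], [-10.1, 5.9], [-9.8, 6.4], [-9.4, 6.9], [-9.1, 7.3], [-8.7, 7.8], [-8.3, 8.2], [-7.9, 8.6], [-7.4, 9.0], [-7.0, 9.4], [-6.5, 9.7], [-6.0, 10.0], [-5.5, 10.3]]
```

```bash
python3 -m pendant '[0,-11.5,2.1,0,0, 0,-11.4,2.7,0,0, 0,-11.2,3.3,0,0, 0,-11,3.8,0,0, 0,-10.8,4.4,0,0, 0,-10.6,4.9,0,0, 0,0,0,0,0]'; python3 - <<'E'
from h import *
o=r.get_obs(); g=o["tcp_pos"]+[0,0,.019]-case(.095,0,.055); print("rel hinge",g@ex,g@ey,g[2],"theta",np.arctan2(g[2],-g@ex)-.0553,"rho",np.hypot(g@ex,g[2]),o["contact_force"],o["grip_width"])
E
```

```text
clock: 9.68
tcp_pos: [0.4729, -0.0148, 0.1404]
orientation: [1.091, 1.28, -1.095]
contact_force: [-5.8, -1.4, -0.2]
grip_width: 0.014
rel hinge -0.21151944094536745 0.00026171088571847606 0.10438593351429284 theta 0.4031382426941912 rho 0.23587474857112442 [-5.8180817  -1.40857079 -0.22938456] 0.013985184973934821
```

```bash
cat >> h.py <<'E'
def lid(c,name=None,th=.4):
    p,d=viewer.grab_frame(c); W=world(c,d)
    if name: cv2.imwrite(name,p[...,::-1])
    q=W-case(.095,0,.055); L=q@ex; Y=q@ey; Z=q[...,2]
    m=(d>0)&(abs(Y)<.14)&(np.hypot(L,Z)<.2)&(np.hypot(L,Z)>.05)&(abs(np.arctan2(Z,-L)-th)<.45)&(Z>.035)
    # top panel: most common offset normal to lid at best angle
    best=max(((np.histogram((L*np.sin(t)+Z*np.cos(t))[m],np.arange(.02,.04,.002))[0].max(),t) for t in np.arange(th-.3,th+.3,.005)))
    print(c,"lid angle",best, "n",m.sum())
E
python3 - <<'E'
from h import *
lid("scene","pics/s4.png",.4); lid("top",None,.4)
i=cv2.imread("pics/s4.png")[60:310,180:500]; cv2.imwrite("pics/s4c.png",cv2.resize(i,None,fx=2,fy=2))
E
```

```text
scene lid angle (np.int64(1863), np.float64(0.3950000000000003)) n 4919
top lid angle (np.int64(1687), np.float64(0.3900000000000003)) n 4174
```

View pics/s4c.png

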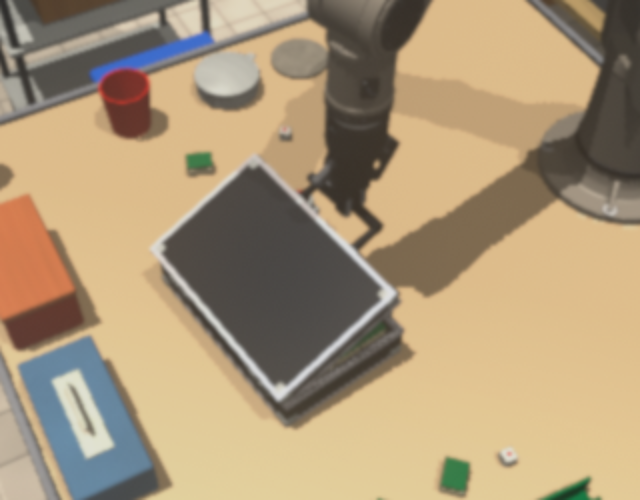

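The lid follows the hand. Both cameras measure about 0.393 rad, against 0.403 from the hand pose, and the gripper is on the bar near (345,215). I'll continue the arc.

```bash
python3 -m pendant '[0,-10.3,5.4,0,0, 0,-10.1,5.9,0,0, 0,-9.8,6.4,0,0, 0,-9.4,6.9,0,0, 0,-9.1,7.3,0,0, 0,-8.7,7.8,0,0, 0,-8.3,8.2,0,0, 0,-7.9,8.6,0,0, 0,-7.4,9,0,0, 0,0,0,0,0]'; python3 - <<'E'
from h import *
o=r.get_obs(); g=o["tcp_pos"]+[0,0,.019]-case(.095,0,.055); print("rel hinge",g@ex,g@ey,g[2],"theta",np.arctan2(g[2],-g@ex)-.0553,"rho",np.hypot(g@ex,g[2]),o["contact_force"],o["grip_width"])
lid("scene",None,.83); lid("top",None,.83)
E
```

```text
clock: 11.02
tcp_pos: [0.5349, -0.005, 0.2235]
orientation: [1.087, 1.284, -1.101]
contact_force: [-24.4, -4.5, 25.3]
grip_width: 0.0138
rel hinge -0.14877917068478483 0.0001688641396108588 0.18750084294026276 theta 0.8447403791762013 rho 0.23935707161678224 [-24.43171638  -4.52977585  25.34208681] 0.01381365431509057
scene lid angle (np.int64(2090), np.float64(0.8350000000000003)) n 5142
top lid angle (np.int64(908), np.float64(0.8300000000000003)) n 1851
```

Radial force has built up to about 35 N, so the commanded arc is a few mm tight. I'll back outwards to unload it and check.

```bash
python3 -m pendant '[0,-2,-1.6,0,0, 0,0,0,0,0]'; python3 - <<'E'
from h import *
o=r.get_obs(); g=o["tcp_pos"]+[0,0,.019]-case(.095,0,.055); print("rel hinge",g@ex,g@ey,g[2],"theta",np.arctan2(g[2],-g@ex)-.0553,"rho",np.hypot(g@ex,g[2]),o["contact_force"],o["moment"],o["grip_width"])
p,d=viewer.grab_frame("wrist"); s,_=viewer.grab_frame("scene")
cv2.imwrite("pics/w5.png",np.vstack([cv2.resize(p[...,::-1],(480,300)),cv2.resize(s[80:230,240:480,::-1],(480,300))]))
E
```

```text
clock: 11.38
tcp_pos: [0.5353, -0.0049, 0.2242]
orientation: [1.09, 1.281, -1.096]
contact_force: [-12.7, -1.5, 10.0]
grip_width: 0.0139
rel hinge -0.148353251805725 0.0002046587805647447 0.1882241351447228 theta 0.8480084585807699 rho 0.23966020189491563 [-12.65120275  -1.50086031  10.03417417] [-0.64810944  3.06241579 -0.01225292] 0.013853692018441742
```

View pics/w5.png

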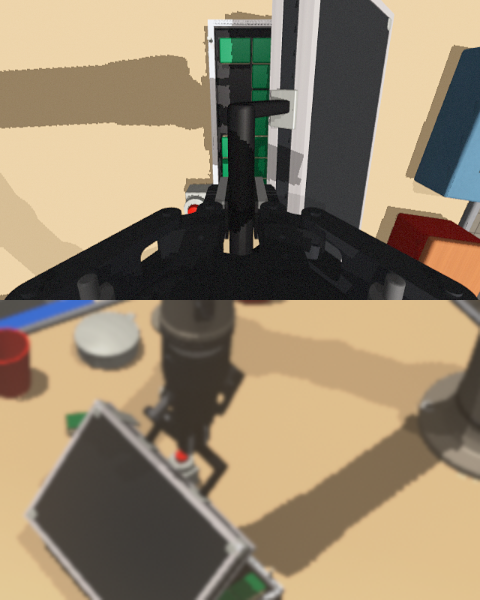

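The bar is cleanly between the pads (wrist view, about (240,180)) and nothing else touches it. The data fit a bar sitting 5.5 mm below the nominal grasp point, which gives θ ≈ 0.833, matching the cameras. I'll finish the arc with that correction.

```bash
python3 -m pendant '[0,-6.7,7.2,0,0, 0,-5.9,8.2,0,0, 0,-5.5,8.5,0,0, 0,-5.1,8.7,0,0, 0,-4.8,8.9,0,0, 0,0,0,0,0, 0,0,0,0,0]'; python3 - <<'E'
from h import *
o=r.get_obs(); g=o["tcp_pos"]+[0,0,.019]-case(.095,0,.055); print("rel hinge",g@ex,g@ey,g[2],"theta",np.arctan2(g[2]-.0055,-g@ex)-.0553,"rho",np.hypot(g@ex,g[2]-.0055),o["contact_force"],o["grip_width"])
lid("scene",None,1.04); lid("top",None,1.04)
E
```

```text
clock: 12.35
tcp_pos: [0.5797, 0.0022, 0.2543]
orientation: [1.095, 1.276, -1.09]
contact_force: [-5.7, -2.3, 10.7]
grip_width: 0.014
rel hinge -0.10332845654010604 0.0002642126258042797 0.21825347716391819 theta 1.06337648976156 rho 0.23651810073712845 [-5.72882212 -2.25083425 10.66255692] 0.013967637977439206
scene lid angle (np.int64(2057), np.float64(1.0500000000000003)) n 4788
top lid angle (np.int64(612), np.float64(1.0600000000000003)) n 1286
```

```bash
python3 - <<'E'
from h import *
for c in("scene","wrist","top"):
    p,d=viewer.grab_frame(c); W=world(c,d); q=W-case(.095,0,.055); L=q@ex;Y=q@ey;Z=q[...,2]; t=1.053
    n0=np.array([np.sin(t),np.cos(t)]); s=L*n0[0]+Z*n0[1]; a=-L*np.cos(t)+Z*np.sin(t)
    m=(d>0)&(abs(Y)<.12)&(a>.03)&(a<.17)&(abs(s-.029)<.008)
    if m.sum()<100: print(c,m.sum()); continue
    P=np.c_[L[m],Y[m],Z[m]]
    for _ in range(4):
        u,sv,v=np.linalg.svd(P-P.mean(0),full_matrices=False); e=(P-P.mean(0))@v[2]; P=P[abs(e)<max(2*e.std(),.001)]
    n=v[2]*np.sign(v[2][2]); print(c,len(P),"angle",np.arctan2(n[0],n[2]),"ny",n[1],"offset",P.mean(0)@n,"std",e.std())
E
```

```text
scene 3333 angle 1.0555409245520424 ny -0.0003086018780374955 offset 0.03045562968559907 std 0.001129251978286127
wrist 9536 angle 1.0535379401897293 ny 0.00025721817564644534 offset 0.030639284886788853 std 0.00014565793584453781
top 405 angle 1.0545775379297895 ny -0.002813260229157455 offset 0.029646660249948418 std 0.0004264779049946217
```

The three plane fits agree on 1.054 rad, which is 0.4° high. A small trim back along the arc will fix it.

```bash
python3 -m pendant '[0,0.8,-1.6,0,0, 0,0,0,0,0, 0,0,0,0,0, 0,0,0,0,0]'; python3 - <<'E'
from h import *
for c in("scene","wrist"):
    p,d=viewer.grab_frame(c); W=world(c,d); q=W-case(.095,0,.055); L=q@ex;Y=q@ey;Z=q[...,2]; t=1.05
    s=L*np.sin(t)+Z*np.cos(t); a=-L*np.cos(t)+Z*np.sin(t)
    m=(d>0)&(abs(Y)<.12)&(a>.03)&(a<.17)&(abs(s-.029)<.008)
    P=np.c_[L[m],Y[m],Z[m]]
    for _ in range(4):
        u,sv,v=np.linalg.svd(P-P.mean(0),full_matrices=False); e=(P-P.mean(0))@v[2]; P=P[abs(e)<max(2*e.std(),.001)]
    n=v[2]*np.sign(v[2][2]); print(c,"angle",np.arctan2(n[0],n[2]))
    cv2.imwrite(f"pics/f_{c}.png",p[...,::-1])
o=r.get_obs();print(o["clock"],o["contact_force"],o["grip_width"],abs(o["qvel"]).max())
E
```

```text
clock: 13.1
tcp_pos: [0.5779, 0.0019, 0.2534]
orientation: [1.095, 1.276, -1.09]
contact_force: [-5.4, -1.5, 10.9]
grip_width: 0.014
scene angle 1.0460839304623435
wrist angle 1.045258463936083
13.2 [-5.8902326  -1.27379751  9.88293842] 0.013946764904160918 0.0013771362362643776
```

View pics/f_scene.png

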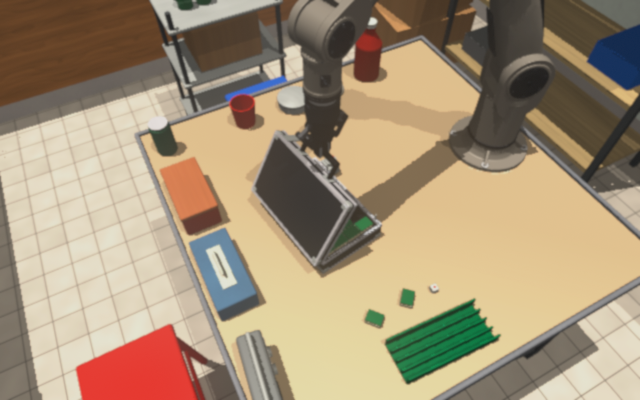

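The lid is at 60°, held by the gripper at about (320,155). The tiles, rack and cup look undisturbed. Handing in.

```bash
python3 -c "
from bench import r
print(r.hand_in())"
```

```text
the job is handed in; nothing more can be done
None
```

The lid is standing at 60° with the gripper still holding the handle, and I've handed the job in at about 13.2 s on the robot's clock.

- **Catch:** I pressed the red button until it hit its stop (29 N at z = 61.7 mm) and let it go. The lid sprang ajar to about 0.1 rad.
- **Lid angle:** I gripped the bar at 60 N and raised the lid along its arc. The last plane fits gave 1.046 rad (scene camera) and 1.045 rad (wrist camera), against a target of 1.047. It peaked at about 1.055 rad before I trimmed it back, far short of upright.
- **Final state:** the arm was still, with about 11 N at the wrist and a 14 mm finger opening, which is under the bar's 16 mm.
- **Other objects:** the tiles, rack, dice, cup and ashtray that show in the last scene picture look undisturbed. I did not measure their positions again. The tile and die on the robot's right are hidden by the lid and arm in that picture, so they are unchecked.

**Disagreement:** the bar seems to sit about 5.5 mm lower in the pads than assumed. My first arc was therefore tight, and force built up to about 35 N until I corrected it; the arm's own pose then read about 0.009 rad higher than the cameras, and I trusted the cameras.

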